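# Sweep offcuts into the bin and gauge the height of a steel bar

### The arm

A 7-joint arm with a two-finger parallel gripper is mounted at the origin on the work surface. World frame = base frame: x ahead of the robot, y to its left, z up, the work surface at z = 0. Lengths are in mm, angles in rad, forces in N, time in s.
With the tool pointing down it reaches from about 425 to 825 mm from the base axis. Payload 3.6 kg.
Tool frame: the origin (TCP) lies at the very end of the fingers, on their centre line; the grasp point (between the pads) lies 19 mm behind it (bot.grasp_offset is the distance from the TCP to the grasp point, in mm); z points along the fingers, y is the line along which they close (so a half turn about z gives the same grasp; the last joint's range is limited). The gripper opens to 85 mm and grips with 20 to 120 N. Pads are 22 mm wide; open, the fingers measure 114 mm over their backs; the gripper's body (76 mm by 85 mm) begins 54 mm behind the grasp point. The pads swing forward as they close: fully open they stand 13 mm farther back than shut.
Start: joints at [1.296, 0.615, -0.013, 1.423, 0.008, 1.103, -0.04], TCP at [159.44, -630.112, 231.297] pointing down, gripper open.
Joint ranges: [-3.12, 3.12], [-0.3, 2.06], [-1.34, 1.32], [0.26, 2.42], [-1.36, 4.5], [0.01, 1.98], [-2.84, 2.84]. Speed limits (rad/s): [2.79, 2.79, 3.14, 3.14, 3.14, 3.14, 3.14].

### API

Orientations are given as a rotation vector (axis times angle).
In Python, from cell import bot, viewer gives the robot as it stands.
- The arm moves only by the tool arm_command, never from a script. Its argument "rows" is text: rows parted by semicolons, each of 7 numbers parted by spaces: the shift along the tool's x, y, z scaled (see below), then the turn, a rotation vector about the tool's x, y, z scaled (see below), then the opening, from 0 (shut) to 1 (fully open). A call has 1 to 12 rows; each row shifts and turns the commanded pose from where the row before left it, along the tool's axes as they then stand; what a row does not reach is not made up. The controller multiplies each number of a shift by 200 mm and each number of a turn by pi/2 rad. A row lasts 1/8 s, in which the tool goes at most 62.5 mm and 10.7 degrees, less where a joint would pass 70% of its speed; a pose out of reach is approached as far as the arm can. A call with a number of a shift or a turn outside -1 to 1 is refused whole. A call with a gripper value outside its range is refused whole. The fingers move at their own pace and stop on an object; the grip force is fixed at half the most. Time passes only in rows, so rows that do not move let the fingers close. It gives the time, the measured TCP pose, the force, the opening and the grip force at its end, in the units of the state.
- bot.get_state(): the state, without advancing time (a new reading comes with each control period).
- viewer.read_camera(name): name is "scene" or "top" or "wrist"; returns a dict with "color" (420x560x3 uint8, red, green, blue), "camera_matrix" (3x3 intrinsics, pixels), "view" (4x4, takes a point from world to camera coordinates). Camera axes: x right, y down, z forward; pixel columns grow to the right and rows downward; lengths in mm; the calibration is good to about 2 mm. A picture is of the moment at which its call begins. There is no depth.
- bot.job_done(): hands the job in; it is judged then, once.
Trained networks look in a picture, given as the dict that the camera call returned (one of the last four; its "shot" number tells which), for a name from the list of things; names that differ only in an ending like _2 or _b are one class to them, and where a whole thing is asked for, a point or a joint stands for the part that bears it (a point fixed in the world has none). Each returns a list of dicts, best first, with "score" (0 to 1); they miss things now and then, are a little off and sometimes report something else, mostly with a low value. They report only what shows in the picture. A call takes as long as a camera call.
- viewer.trace(picture, target): "pixels" (420x560 bool, what is visible of it) and "bbox" ([centre column, centre row, width, height] as shares, 0 to 1, of the picture: columns of its width, rows of its height, round what is visible of it).
- viewer.pinpoint(picture, target): "centre" ([column, row] as shares, 0 to 1, of the picture: columns of its width, rows of its height: a listed point, or the origin of a listed thing).
The state is a dict: "time_s": time; "joint_positions": joint angles; "joint_vel": joint speeds; "joint_torque": joint torques, N m; "tool_pos": TCP position; "orientation": TCP orientation; "wrist_force": force on the tool from outside, world axes, zero at the start; "wrist_torque": the same for the moment, N m; "grip_width": finger opening in mm; "grip_force": force on a finger pad.
Only numpy, scipy, OpenCV 4.12 (cv2) and the standard library are available. Lean on these libraries where they do the work, as an engineer would, in place of code of your own. Each camera call takes 0.05 s, during which the arm holds its last target. There are 200 camera calls.

### The job

The sawn offcuts lie where the bridge gauge has to stand: sweep all four over the front edge of the worktop into the open bin with the bench brush, not with the gripper or the gauge, and put the brush back down on the worktop. Then lower the bridge gauge gently over the steel bar, both feet flat on the worktop and the whole of its sprung foot resting on top of the bar, and leave it standing there showing the bar's height. Leave the bar and everything else on the worktop where they lie.

Things in the scene. Friction and masses are not known exactly. Their poses are not given: they have to be found in the camera images.
- bar: dark steel spacer bar lying loose on the worktop, 26 mm (its x) by 120 mm (its y, the long axis) by 20 mm high (z), 0.5 kg. Origin at the centre of its underside; its +x side faces the worktop's front edge. The part whose height is wanted.
- offcut1: sawn dark steel offcut, 22 x 18 x 18 mm high, loose; the four offcuts lie side by side in a band beyond the bar's +x side, centres 70 to 96 mm from the bar's long centre line and within 55 mm of its middle along its length. Origin at the centre of its underside.
- offcut2: sawn dark steel offcut, flat, 26 x 20 x 12 mm high, loose, in the same band. Origin at the centre of its underside.
- offcut3: sawn dark steel round slug, 22 mm diameter, 14 mm high, standing on its flat end, loose, in the same band. Origin at the centre of its underside.
- offcut4: sawn dark steel cube-like offcut, 20 x 20 x 20 mm, loose, in the same band. Origin at the centre of its underside.
- brush: wooden bench brush standing on its bristles, 0.2 kg. Origin under the middle of its head; x along the head, the handle points to -x. Black bristles, one rigid block 170 mm (x) by 30 mm (y), 0 to 34 mm high; on them the wooden stock, 176 by 36 mm, 34 to 56 mm high; the round handle, 18 to 24 mm thick, reaches 197 mm from the origin, its axis 46 to 54 mm high.
- brush_grip (a point): middle of the brush's wooden stock, 45 mm straight above the brush's origin; grip it across the stock's 36 mm (the brush's y).
- gauge: grey metal bridge height gauge, 0.5 kg, standing on two steel feet. Origin midway between the feet, level with their undersides; y along the bridge, x across it. Feet 40 mm (x) by 28 mm (y), centred at y = -68 and +68 mm, 108 mm clear between them. Legs 24 x 18 mm. Beam 24 mm (x) by 154 mm (y), 48 to 72 mm high. Black readout box on its +x face at y 30 to 70 mm, 12 mm proud.
- gauge_grip (a point): middle of the gauge's beam, 60 mm straight above the gauge's origin; grip the beam across its 24 mm (the gauge's x). The stem of the slide foot runs up through it; the stem's cap is 86 mm above the gauge's origin when the reading is 0 and rises with the reading.
- gauge_foot (a joint): the slide foot's reading in m: height of the foot's underside above the plane of the two feet; 0 fully down, up to 0.032. A spring holds it down (about 0.8 N at 0, 1.6 N at 0.020, plus 0.5 N of weight), and it rises as the gauge is lowered onto a part.
- foot_face (a point): centre of the underside of the slide foot, a flat steel disc of 14 mm diameter, on the gauge's own z axis (x = y = 0).
- bin: grey tilt-out bin, fixed, hung open somewhere along the worktop's front edge. Origin at the centre of its floor; x away from the robot, y along the edge. 380 mm wide (y), 140 deep, 120 high, walls 4 mm, tilted 0.3 rad: its mouth reaches from 8 mm behind the edge to 126 mm beyond it, its back rim 30 mm and its front rim 71 mm below the worktop's top.
- edge (a point): point on the worktop's straight front edge, at the level of its top; the edge runs along world y at this x.
- mug: white ceramic mug, 80 mm across, 92 mm high; bystander. Origin at the centre of its underside.
- tape_gun: yellow tape gun with a roll of tape, about 220 x 60 x 115 mm high; bystander. Origin at the centre of its underside.

How it is judged (in metres and radians):
On the way, in this order (a step that is already met when the one before it is completed fails the run):
1. all four offcuts are in the bin (z of offcut1 in the frame of bin between -0.03 and 0.1 m and y of offcut1 in the frame of bin between -0.19 and 0.19 m and x of offcut1 in the frame of bin between -0.1 and 0.12 m and z of offcut2 in the frame of bin between -0.03 and 0.1 m and y of offcut2 in the frame of bin between -0.19 and 0.19 m and x of offcut2 in the frame of bin between -0.1 and 0.12 m and z of offcut3 in the frame of bin between -0.03 and 0.1 m and y of offcut3 in the frame of bin between -0.19 and 0.19 m and x of offcut3 in the frame of bin between -0.1 and 0.12 m and z of offcut4 in the frame of bin between -0.03 and 0.1 m and y of offcut4 in the frame of bin between -0.19 and 0.19 m and x of offcut4 in the frame of bin between -0.1 and 0.12 m), for 0.2 s.
2. the gauge stands over the bar, both feet on the worktop, its slide foot on the bar and reading the bar's height (height (world z) of gauge between -0.003 and 0.003 m and angle between gauge's own z axis and vertical below 0.04 rad and value of joint gauge_foot between 0.0185 and 0.0215 m and contact force between gauge and bar above 0.4 N and x of foot_face in the frame of bar between -0.0075 and 0.0075 m and y of foot_face in the frame of bar between -0.053 and 0.053 m), for 0.2 s.
At the end, for the whole second after the job is handed in: All offcuts in the bin; brush at rest on the worktop; gauge at rest, feet on the worktop (3 mm, tilt under 0.04 rad), slide foot pressing on the bar within 7.5 mm of its long centre line and 53 mm of its middle, reading 18.5 to 21.5 mm; bar within 20 mm of its start (all of step 1 and all of step 2 and height (world z) of brush between -0.01 and 0.07 m and linear speed of each of brush, gauge below 0.02 m/s and distance of bar from where it was at the start of the episode below 0.02 m); the robot touches nothing.
It fails at once if an offcut is touched with the gripper or the arm instead of the brush (contact force between any of the fingers, the arm and offcut1 above 0.5 N or contact force between any of the fingers, the arm and offcut2 above 0.5 N or contact force between any of the fingers, the arm and offcut3 above 0.5 N or contact force between any of the fingers, the arm and offcut4 above 0.5 N).
It fails at once if an offcut is pushed with the gauge (contact force between gauge and offcut1 above 1 N or contact force between gauge and offcut2 above 1 N or contact force between gauge and offcut3 above 1 N or contact force between gauge and offcut4 above 1 N).
It fails at once if the gauge is dropped onto the bar (falling faster than 0.35 m/s when less than 40 mm above its seat) (linear speed of gauge above 0.35 m/s and horizontal distance between foot_face and bar below 0.03 m and height (world z) of gauge below 0.04 m).
It fails at once if the mug or the tape gun is moved by more than 20 mm (distance of any of mug, tape_gun from where it was at the start of the episode above 0.02 m).
It also fails if it takes over 72 s, if anything falls off the work surface, if the arm or the gripper's body presses on something with over 40 N, if the wrist force passes 120 N, or if a joint passes its speed limit or range.

## Working session

There is one attempt and no reset: what is moved stays moved. The work goes in short steps, Python scripts to look and compute and a tool call to move; the robot and the scene stay as the last step left them, time stands still between calls to the robot, and variables do not carry over. Pictures are saved under pics/ and viewed, at most 10 in all, crops included, and the job is handed in when it is done.

Besides the shell and the picture viewer there is one more tool, called after "Request:" by a JSON object that holds its "api" and its "payload", one argument or row to a line. arm_command: Moves the arm, as the interface text tells. Its arguments: {"type":"object","properties":{"rows":{"type":"string"}},"required":["rows"]}

```bash
mkdir -p pics; ls
cat > h.py <<'E'
import numpy as np, cv2
from scipy.spatial.transform import Rotation as R
from cell import bot, viewer
def px2w(p,c,z):
    K=p["camera_matrix"];V=np.array(p["view"]);Rm=V[:3,:3];t=V[:3,3]
    d=Rm.T@np.linalg.inv(K)@np.array([c[0],c[1],1.]);o=-Rm.T@t
    return o+d*(z-o[2])/d[2]
def w2px(p,w):
    V=np.array(p["view"]);q=p["camera_matrix"]@(V[:3,:3]@np.asarray(w,float)+V[:3,3]);return q[:2]/q[2]
def pin(p,n,z):
    r=viewer.pinpoint(p,n)
    return [(round(a["score"],2),np.round(px2w(p,(a["centre"][0]*560,a["centre"][1]*420),z),1)[:2]) for a in r[:3]]
def save(p,name): cv2.imwrite(f"pics/{name}.png",p["color"][:,:,::-1])
E
python3 - <<'E'
from h import *
for cam in("top","scene"):
    p=viewer.read_camera(cam);save(p,cam+"0")
    for n,z in dict(bar=0,offcut1=0,offcut2=0,offcut3=0,offcut4=0,brush=0,brush_grip=45,gauge=0,gauge_grip=60,bin=-150,edge=0,mug=0,tape_gun=0).items():print(cam,n,pin(p,n,z))
s=bot.get_state();print(s["time_s"],s["tool_pos"],s["orientation"],s["grip_width"],R.from_rotvec(s["orientation"]).as_matrix().round(3))
E
```

```text
pics
top bar [(0.64, array([529.1,  28.5]))]
top offcut1 [(0.6, array([591.4,  77.1])), (0.52, array([593.5, -40.1])), (0.44, array([597.2,   4.2]))]
top offcut2 [(0.6, array([591.4,  77.1])), (0.52, array([593.5, -40.1])), (0.44, array([597.2,   4.2]))]
top offcut3 [(0.6, array([591.4,  77.1])), (0.52, array([593.5, -40.1])), (0.44, array([597.2,   4.2]))]
top offcut4 [(0.6, array([591.4,  77.1])), (0.52, array([593.5, -40.1])), (0.44, array([597.2,   4.2]))]
top brush [(0.75, array([517. , 290.3])), (0.27, array([ 521.4, -276.9]))]
top brush_grip [(0.56, array([525.2, 294.3]))]
top gauge [(0.98, array([ 529.7, -292.6]))]
top gauge_grip []
top bin [(0.65, array([720.9,  14. ]))]
top edge [(0.72, array([701. , -13.2])), (0.4, array([523.2,  41.5]))]
top mug [(0.92, array([ 575.4, -518.6]))]
top tape_gun [(0.6, array([598.6, 478.2])), (0.49, array([517.1,  28.4]))]
scene bar [(0.66, array([507.5,  18.1]))]
scene offcut1 [(0.58, array([574.5, -26.5])), (0.5, array([594.2,  12.9])), (0.45, array([595. ,  78.7]))]
scene offcut2 [(0.58, array([574.5, -26.5])), (0.5, array([594.2,  12.9])), (0.45, array([595. ,  78.7]))]
scene offcut3 [(0.58, array([574.5, -26.5])), (0.5, array([594.2,  12.9])), (0.45, array([595. ,  78.7]))]
scene offcut4 [(0.58, array([574.5, -26.5])), (0.5, array([594.2,  12.9])), (0.45, array([595. ,  78.7]))]
scene brush []
scene brush_grip [(0.84, array([510.6, 296.8])), (0.26, array([628.1,  96.7]))]
scene gauge [(0.78, array([ 511. , -284.5]))]
scene gauge_grip [(0.84, array([ 523.3, -277.2]))]
scene bin [(0.62, array([738.5,  16.6]))]
scene edge [(0.84, array([689.7,   1.7]))]
scene mug [(0.95, array([ 587. , -529.3]))]
scene tape_gun [(0.73, array([588.2, 489.3])), (0.69, array([ 499.3, -300.2]))]
1.4 [ 159.41668176 -630.09993042  231.30242208] [-3.11740829e+00 -3.88289305e-01  3.11869357e-05] 85.57077649179635 [[ 0.969  0.245 -0.   ]
 [ 0.245 -0.969  0.   ]
 [-0.    -0.    -1.   ]]
```

View pics/top0.png

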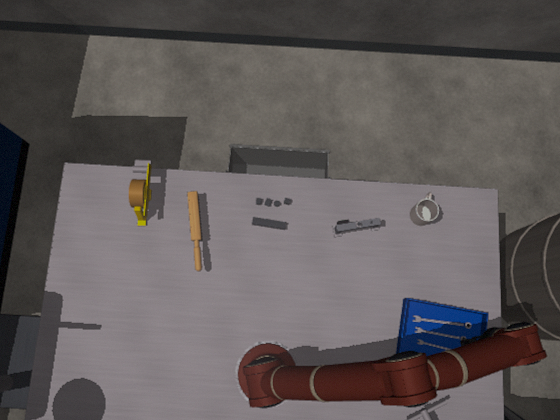

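View pics/scene0.png

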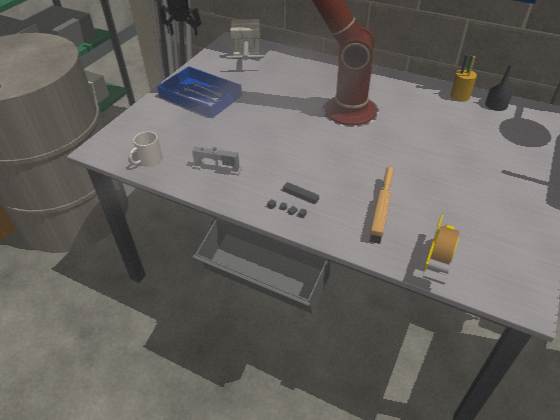

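Run:
```python
from h import *
p=viewer.read_camera("top")
print(p["camera_matrix"],p["view"])
for n,z in dict(bar=20,brush=56,gauge=72,offcut1=16,bin=-30).items():
    for r in viewer.trace(p,n)[:4]:
        m=r["pixels"].astype(np.uint8);cs,_=cv2.findContours(m,0,1)
        c=max(cs,key=cv2.contourArea).reshape(-1,2)
        w=np.array([px2w(p,q,z)[:2] for q in c],np.float32)
        (cx,cy),(a,b),th=cv2.minAreaRect(w)
        print(n,round(r["score"],2),"c",round(cx,1),round(cy,1),"size",round(a),round(b),"ang",round(th,1),"bb",w.min(0).round(),w.max(0).round(),"med",np.median(w,0).round(),m.sum())
```

```text
[[526.6395165    0.         279.11882725]
 [  0.         526.6395165  206.14641231]
 [  0.           0.           1.        ]] [[ 6.14412293e-02 -9.98104391e-01  3.54969241e-03 -3.98624841e+01]
 [-9.74891084e-01 -6.07741562e-02 -2.14228563e-01  5.66209590e+02]
 [ 2.14038199e-01  9.70190278e-03 -9.76777110e-01  1.78781883e+03]
 [ 0.00000000e+00  0.00000000e+00  0.00000000e+00  1.00000000e+00]]
bar 0.54 c 511.9 29.2 size 118 29 ang 83.5 bb [496. -30.] [532.  89.] med [513.  30.] 255
brush 0.6 c 465.8 281.7 size 281 44 ang 9.1 bb [328. 248.] [605. 320.] med [467. 277.] 829
brush 0.24 c 505.5 27.6 size 117 28 ang 84.4 bb [488. -30.] [525.  86.] med [506.  28.] 268
gauge 0.76 c 511.9 -275.9 size 50 163 ang 12.8 bb [ 472. -354.] [ 541. -199.] med [ 511. -275.] 419
gauge 0.45 c 578.8 -514.8 size 75 118 ang 45.6 bb [ 529. -559.] [ 645. -462.] med [ 580. -515.] 573
gauge 0.44 c 461.6 278.2 size 281 42 ang 8.8 bb [323. 247.] [601. 317.] med [463. 275.] 782
offcut1 0.5 c 747.1 6.2 size 371 111 ang 90.0 bb [ 692. -179.] [803. 192.] med [745.   5.] 2896
offcut1 0.46 c 590.3 36.6 size 15 14 ang 3.6 bb [583.  29.] [598.  44.] med [590.  37.] 19
bin 0.73 c 763.0 8.2 size 383 117 ang 90.0 bb [ 705. -183.] [822. 200.] med [757.   8.] 2924
```

The top view shows the bar at px (270,223), the four offcuts at about (259–288,202), the brush at (195,230), the gauge at (358,226) and the bin at (279,160). The scene view agrees, with the mug and tape gun well clear. I'll swing along an arc towards the gauge for a wrist view.

Request:
{"api": "arm_command", "payload": {
  "rows": "0.27 0 0 0 0 -0.055 1;0.27 0 0 0 0 -0.055 1;0.27 0 0 0 0 -0.055 1;0.27 0 0 0 0 -0.055 1;0.27 0 0 0 0 -0.055 1;0.27 0 0 0 0 -0.055 1;0.27 0 0 0 0 -0.055 1;0.27 0 0 0 0 -0.055 1;0.27 0 0 0 0 -0.055 1;0 0 0 0 0 0 1"
}}

```text
time_s: 2.95
tool_pos: [557.0, -357.7, 231.5]
orientation: [-2.726, -1.555, -0.009]
wrist_force: [-0.2, 0.4, -0.0]
grip_width: 85.4
grip_force: 0.0
```

```bash
cat >> h.py <<'E'
def pose():
    s=bot.get_state();M=R.from_rotvec(s["orientation"]).as_matrix()
    print("t",round(s["time_s"],2),"tcp",np.round(s["tool_pos"],1),"yaw",round(np.degrees(np.arctan2(M[1,0],M[0,0])),2),"zt",M[:,2].round(3),"j7",round(s["joint_positions"][6],2),"w",round(s["grip_width"],1),"F",np.round(s["wrist_force"],1),"g",round(s["grip_force"],1));return np.array(s["tool_pos"]),M
def to(x,y,z,yaw=None):
    p,M=pose();print("-> shift units",((M.T@(np.array([x,y,z])-p))/200).round(3),end=" ")
    if yaw is not None:
        y0=np.degrees(np.arctan2(M[1,0],M[0,0]));d=(yaw-y0+180)%360-180;print("turn z",round(-d/90,4),end="")
    print()
def rect(p,n,z,k=3):
    for r in viewer.trace(p,n)[:k]:
        cs,_=cv2.findContours(r["pixels"].astype(np.uint8),0,1)
        c=max(cs,key=cv2.contourArea).reshape(-1,2)
        w=np.array([px2w(p,q,z)[:2] for q in c],np.float32);(cx,cy),(a,b),th=cv2.minAreaRect(w)
        print(n,round(r["score"],2),"c",round(cx,1),round(cy,1),"size",round(a),round(b),"ang",round(th,1))
E
python3 - <<'E'
from h import *
pose();p=viewer.read_camera("wrist");save(p,"w1")
for n,z in dict(gauge=0,gauge_grip=60,bar=0,offcut1=0).items():print(n,pin(p,n,z))
rect(p,"gauge",72);V=p["view"];print(-V[:3,:3].T@V[:3,3],V[2,:3])
E
```

```text
t 2.95 tcp [ 557.  -357.7  231.5] yaw 59.41 zt [ 0.003  0.005 -1.   ] j7 -0.11 w 85.4 F [-0.2  0.4 -0. ] g 0.0
gauge [(0.76, array([ 519.9, -278.9]))]
gauge_grip [(0.79, array([ 520.3, -282.8]))]
bar []
offcut1 []
gauge 0.95 c 529.0 -282.5 size 41 153 ang 13.0
[ 591.82115683 -299.70508722  375.098561  ] [-0.13701219 -0.23081486 -0.96330274]
```

View pics/w1.png

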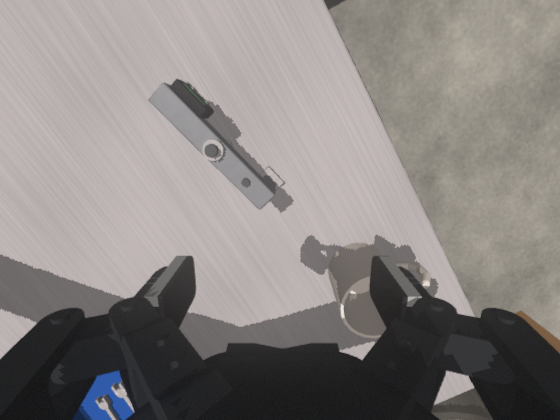

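The wrist view shows the gauge beam clearly, from px (157,92) to (268,199), with the stem cap at (212,151). Its readout box faces the front edge. Next I'll look at the bar and offcuts.

Request:
{"api": "arm_command", "payload": {
  "rows": "0.27 0 0 0 0 -0.055 1;0.27 0 0 0 0 -0.055 1;0.27 0 0 0 0 -0.055 1;0.27 0 0 0 0 -0.055 1;0.27 0 0 0 0 -0.055 1;0.27 0 0 0 0 -0.055 1;0 0 0 0 0 0 1"
}}

```text
time_s: 4.12
tool_pos: [656.3, -54.8, 231.8]
orientation: [-2.239, -2.199, -0.007]
wrist_force: [-0.1, -0.2, -0.4]
grip_width: 85.2
grip_force: 0.0
```

Run:
```python
from h import *
pose();p=viewer.read_camera("wrist");save(p,"w2")
for n,z in dict(bar=0,edge=0,offcut1=0).items():print(n,pin(p,n,z))
for r in viewer.pinpoint(p,"offcut1"):print(r["score"],px2w(p,(r["centre"][0]*560,r["centre"][1]*420),0).round(1))
rect(p,"bar",20);rect(p,"offcut1",14,6)
```

```text
t 4.12 tcp [656.3 -54.8 231.8] yaw 88.97 zt [ 0.001  0.005 -1.   ] j7 -0.16 w 85.2 F [-0.1 -0.2 -0.4] g 0.0
bar [(0.73, array([517.3,  29. ]))]
edge [(0.62, array([704. ,   3.1]))]
offcut1 [(0.82, array([601.3, -32.6])), (0.73, array([590.6,   8.4])), (0.72, array([592. ,  38.3]))]
0.82 [601.3 -32.6   0. ]
0.73 [590.6   8.4   0. ]
0.72 [592.   38.3   0. ]
0.7 [592.4  72.7   0. ]
bar 0.74 c 519.5 27.8 size 121 34 ang 84.2
offcut1 0.92 c 596.3 36.2 size 20 26 ang 71.3
offcut1 0.88 c 595.8 70.2 size 20 24 ang 85.4
offcut1 0.78 c 602.0 -31.7 size 22 22 ang 77.6
offcut1 0.6 c 592.2 4.5 size 21 23 ang 88.9
```

View pics/w2.png

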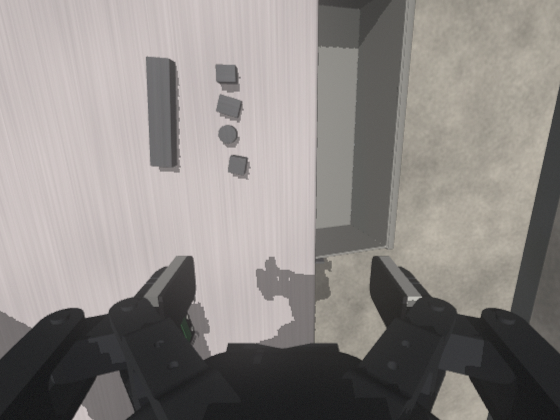

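The bar's top face runs from px (158,57) to (163,165). The offcuts sit at (227,74), (229,106), (228,133) and (238,164), and the front edge is at column 316 with the bin just beyond it. Next is the brush.

Request:
{"api": "arm_command", "payload": {
  "rows": "0.27 0 0 0 0 -0.06 1;0.27 0 0 0 0 -0.06 1;0.27 0.1 0 0 0 -0.1 1;0.27 0.1 0 0 0 -0.1 1;0.2 0.1 0 0 0 -0.1 1;0 0 0 0 0 0 1"
}}

```text
time_s: 5.22
tool_pos: [664.8, 210.5, 231.2]
orientation: [-1.408, -2.804, -0.005]
wrist_force: [-0.6, -0.9, 0.2]
grip_width: 85.3
grip_force: 0.0
```

```bash
cat > a.py <<'E'
from h import *
import sys
pose();p=viewer.read_camera("wrist");save(p,sys.argv[1])
for n,z in dict(brush=0,brush_grip=45).items():print(n,pin(p,n,z))
rect(p,"brush",56)
E
python3 - <<'E'
from h import *
E
python3 a.py w3
```

```text
t 5.22 tcp [664.8 210.5 231.2] yaw 126.68 zt [-0.002  0.005 -1.   ] j7 0.04 w 85.3 F [-0.6 -0.9  0.2] g 0.0
brush [(0.77, array([519.7, 289.3]))]
brush_grip [(0.61, array([519.5, 290.3]))]
brush 0.88 c 521.2 290.1 size 176 39 ang 10.1
```

View pics/w3.png

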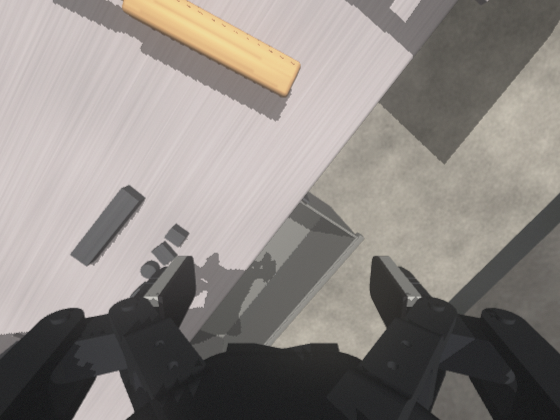

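The brush stock fills px (123,5) to (298,90), which gives its centre at about (520.5, 290) and yaw at about 10°. That matches the network.

Request:
{"api": "arm_command", "payload": {
  "rows": "0 0 0 0 0 -0.1 1;0 0 0 0 0 -0.1 1;0 0 0 0 0 -0.1 1;0 0 0 0 0 -0.1 1;0 0 0 0 0 -0.1 1;0 0 0 0 0 -0.1 1;0 0 0 0 0 -0.1 1;0 0 0 0 0 0 1"
}}

```text
time_s: 6.42
tool_pos: [667.3, 202.2, 231.1]
orientation: [0.245, -3.132, 0.002]
wrist_force: [-0.5, -0.1, 0.5]
grip_width: 85.2
grip_force: 0.0
```

```bash
python3 -c "
from h import *
to(520.5,290,120,190)"
```

```text
t 6.42 tcp [667.3 202.2 231.1] yaw -171.07 zt [ 0.    -0.001 -1.   ] j7 1.0 w 85.2 F [-0.5 -0.1  0.5] g 0.0
-> shift units [0.657 0.548 0.555] turn z -0.0119
```

Request:
{"api": "arm_command", "payload": {
  "rows": "0 0 0 0 0 -0.012 1;0.131 0.11 0.111 0 0 0 1;0.131 0.11 0.111 0 0 0 1;0.131 0.11 0.111 0 0 0 1;0.131 0.11 0.111 0 0 0 1;0.131 0.11 0.111 0 0 0 1;0 0 0 0 0 0 1;0 0 0 0 0 0 1"
}}

```text
time_s: 7.42
tool_pos: [519.4, 289.1, 120.9]
orientation: [-0.28, 3.127, -0.001]
wrist_force: [1.6, -0.1, 0.5]
grip_width: 85.4
grip_force: 0.0
```

```bash
python3 a.py w4; python3 -c "
from h import *
to(520.5,290,28,190)
p=viewer.read_camera('wrist');print(w2px(p,[520.5,290,56]))
B=R.from_euler('z',10,degrees=True).as_matrix()
im=p['color'][:,:,::-1].copy()
q=[w2px(p,B@[x,y,0]+[520.5,290,56]) for x,y in((-88,-18),(88,-18),(88,18),(-88,18))]
cv2.polylines(im,[np.int32(q)],True,(0,255,0));cv2.imwrite('pics/w4.png',im)"
```

```text
t 7.42 tcp [519.4 289.1 120.9] yaw -169.78 zt [ 0.002 -0.    -1.   ] j7 0.64 w 85.4 F [ 1.6 -0.1  0.5] g 0.0
brush [(0.65, array([524.2, 291.1]))]
brush_grip [(0.67, array([520. , 289.4]))]
brush 0.63 c 491.8 285.7 size 230 36 ang 10.4
brush 0.23 c 531.3 485.8 size 133 97 ang 77.5
t 7.62 tcp [519.4 288.9 120.9] yaw -169.82 zt [ 0.002  0.    -1.   ] j7 0.64 w 85.2 F [-0.4 -0.4  0.2] g 0.0
-> shift units [-0.006  0.004  0.464] turn z 0.0019
[285.11166853 223.42052965]
```

View pics/w4.png

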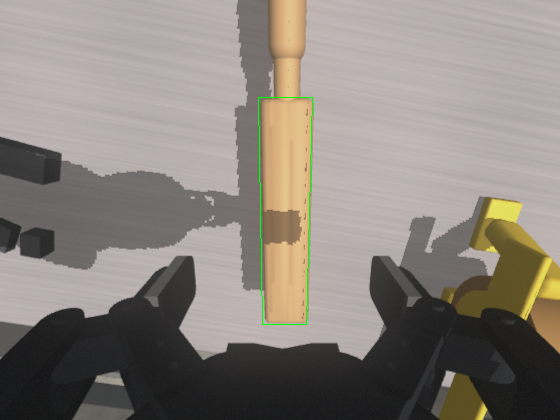

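My outline at (520.5, 290, 10°) matches the stock exactly, px (260–312, 97–324). I'll descend and grip.

Request:
{"api": "arm_command", "payload": {
  "rows": "0 0 0.13 0 0 0 1;0 0 0.13 0 0 0 1;0 0 0.13 0 0 0 1;0 0 0.07 0 0 0 1;0 0 0 0 0 0 1;0 0 0 0 0 0 0;0 0 0 0 0 0 0;0 0 0 0 0 0 0;0 0 0 0 0 0 0;0 0 0 0 0 0 0;0 0 0 0 0 0 0"
}}

```text
time_s: 9.05
tool_pos: [518.4, 290.3, 29.4]
orientation: [-0.283, 3.127, 0.002]
wrist_force: [-0.4, 0.2, 5.5]
grip_width: 35.4
grip_force: 60.4
```

Request:
{"api": "arm_command", "payload": {
  "rows": "0 0 -0.1 0 0 0 0;0 0 -0.2 0 0 0 0;0 0 -0.2 0 0 0 0;0 0 -0.1 0 0 0 0;0 0 0 0 0 0 0"
}}

```text
time_s: 9.68
tool_pos: [518.6, 290.0, 150.4]
orientation: [-0.282, 3.126, 0.002]
wrist_force: [-0.6, 0.4, -2.4]
grip_width: 35.1
grip_force: 60.4
```

```bash
python3 -c "
from h import *
to(552,31,140,84.2)
p=viewer.read_camera('top');rect(p,'bar',20,1)
p=viewer.read_camera('scene');print(pin(p,'edge',0));rect(p,'bar',20,1)
p=viewer.read_camera('wrist');save(p,'w5')"
```

```text
t 9.68 tcp [518.6 290.  150.4] yaw -169.69 zt [ 0.003  0.002 -1.   ] j7 0.67 w 35.1 F [-0.6  0.4 -2.4] g 60.4
-> shift units [ 0.068 -1.304  0.05 ] turn z 1.179
[(0.69, array([680.1, -10.3]))]
bar 0.61 c 526.0 30.9 size 129 49 ang 85.3
```

```bash
python3 -c "
from h import *
t,M=pose();p=viewer.read_camera('wrist')
T=np.eye(4);T[:3,:3]=M;T[:3,3]=t;C=p['view']@T
M2=R.from_rotvec([-2.239,-2.199,-0.007]).as_matrix();T2=np.eye(4);T2[:3,:3]=M2;T2[:3,3]=[656.3,-54.8,231.8]
q=dict(camera_matrix=p['camera_matrix'],view=C@np.linalg.inv(T2))
im=cv2.imread('pics/w2.png')
for c,z in [((147,57),20),((169,58),20),((175,165),20),((152,165),20),((317,10),0),((315,245),0)]: print(c,px2w(q,c,z).round(1))
B=R.from_euler('z',-5.8,degrees=True).as_matrix()
for z in(0,20):
  cv2.polylines(im,[np.int32([w2px(q,B@[x,y,0]+[516.5,28.5,z]) for x,y in((-13,-60),(13,-60),(13,60),(-13,60))])],True,(0,255,0) if z else (0,0,255))
for x,y in((601.3,-32),(590.6,7),(593,38),(593,72)): cv2.circle(im,tuple(np.int32(w2px(q,(x,y,0)))),2,(0,255,255))
cv2.imwrite('pics/w2b.png',cv2.resize(im[20:200,100:340],None,fx=3,fy=3))
"
```

```text
t 9.97 tcp [517.4 288.9 147.1] yaw -169.66 zt [-0.002 -0.001 -1.   ] j7 0.67 w 35.3 F [ 0.6  0.4 -1.7] g 60.4
(147, 57) [510.4  89.5  20. ]
(169, 58) [534.3  88.   20. ]
(175, 165) [527.2 -28.6  20. ]
(152, 165) [499.6 -28.   20. ]
(317, 10) [697.7 137.4   0. ]
(315, 245) [ 698.4 -143.6    0. ]
```

View pics/w2b.png

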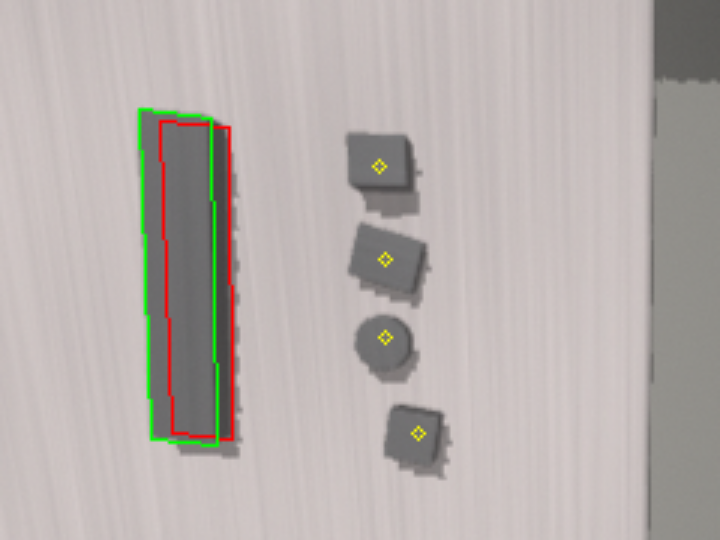

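The overlay fits the bar at about (517, 29) with yaw about -5.5°. The offcuts' rear faces lie near x=579 and the edge at x=698. I'll carry the brush over and turn it.

Request:
{"api": "arm_command", "payload": {
  "rows": "0.01 -0.2 0 0 0 0 0;0.01 -0.24 0 0 0 0 0;0.01 -0.24 0 0 0 0 0;0.01 -0.24 0 0 0 0 0;0.01 -0.24 0 0 0 0 0;0 -0.14 0 0 0 0.05 0;0 0 0 0 0 0.1 0;0 0 0 0 0 0.1 0;0 0 0 0 0 0.1 0;0 0 0 0 0 0.1 0;0 0 0 0 0 0.1 0;0 0 0 0 0 0.1 0"
}}

```text
time_s: 11.52
tool_pos: [554.4, 32.2, 147.8]
orientation: [-1.288, -2.864, 0.0]
wrist_force: [1.0, -0.3, -2.3]
grip_width: 35.2
grip_force: 60.5
```

Request:
{"api": "arm_command", "payload": {
  "rows": "0 0 0 0 0 0.1 0;0 0 0 0 0 0.1 0;0 0 0 0 0 0.1 0;0 0 0 0 0 0.1 0;0 0 0 0 0 0.1 0;0 0 0 0 0 0 0;0 0 0 0 0 0 0"
}}

```text
time_s: 12.4
tool_pos: [554.5, 32.2, 148.1]
orientation: [-2.279, -2.162, 0.001]
wrist_force: [-0.6, 0.7, -2.4]
grip_width: 35.1
grip_force: 60.5
```

```bash
python3 -c "
from h import *
to(554,29,75,84.2)"
```

```text
t 12.4 tcp [554.5  32.2 148.1] yaw 86.98 zt [-0.001  0.    -1.   ] j7 -0.38 w 35.1 F [-0.6  0.7 -2.4] g 60.5
-> shift units [-0.016 -0.001  0.365] turn z 0.0309
```

Next I'll descend to a hover just above the offcuts and look from the side.

Request:
{"api": "arm_command", "payload": {
  "rows": "-0.016 0 0.1 0 0 0.031 0;0 0 0.15 0 0 0 0;0 0 0.15 0 0 0 0;0 0 0.06 0 0 0 0;0 0 0 0 0 0 0;0 0 0 0 0 0 0"
}}

```text
time_s: 13.15
tool_pos: [555.5, 29.0, 57.4]
orientation: [2.333, 2.103, 0.003]
wrist_force: [0.3, 0.6, -2.2]
grip_width: 34.9
grip_force: 60.4
```

```bash
python3 -c "
from h import *
to(554,29,31.5,84.2)
p=viewer.read_camera('wrist');save(p,'w6')
im=p['color'][:,:,::-1].copy()
B=R.from_euler('z',-5.5,degrees=True).as_matrix()
cv2.polylines(im,[np.int32([w2px(p,B@[x,y,0]+[517.3,29.3,20]) for x,y in((-13,-60),(13,-60),(13,60),(-13,60))])],True,(0,255,0))
# brush footprint after descent
B=R.from_euler('z',-5.8,degrees=True).as_matrix()
cv2.polylines(im,[np.int32([w2px(p,B@[x,y,0]+[554,29,0]) for x,y in((-15,-85),(15,-85),(15,85),(-15,85))])],True,(0,0,255))
s=viewer.read_camera('scene')['color'][150:240,230:340,::-1]
im=np.vstack([im[:,:],np.zeros((0,560,3),np.uint8)]);s=cv2.resize(s,(240,196));im[:196,320:560]=s if False else im[:196,320:560]
cv2.imwrite('pics/w6b.png',im)"
```

```text
t 13.15 tcp [555.5  29.   57.4] yaw 84.06 zt [ 0.002  0.    -1.   ] j7 -0.46 w 34.9 F [ 0.3  0.6 -2.2] g 60.4
-> shift units [-0.001 -0.008  0.129] turn z -0.0015
```

View pics/w6b.png

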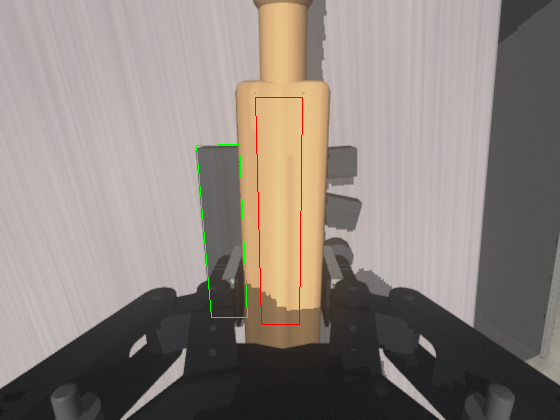

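The view shows the stock between the bar, which matches my green outline at px (197–245, 145–317), and the offcuts at px (342,162), (343,210) and (338,250). The red footprint lies in the gap, so I'll lower and sweep.

Request:
{"api": "arm_command", "payload": {
  "rows": "0 0 0.045 0 0 0 0;0 0 0.045 0 0 0 0;0 0 0.04 0 0 0 0;0 0 0 0 0 0 0;0 0 0 0 0 0 0"
}}

```text
time_s: 13.88
tool_pos: [554.3, 28.9, 30.1]
orientation: [-2.333, -2.103, 0.001]
wrist_force: [-1.1, -0.4, -1.7]
grip_width: 35.1
grip_force: 60.1
```

```bash
python3 -c "
from h import *
to(625,29,31.5,84.2)"
```

```text
t 13.88 tcp [554.3  28.9  30.1] yaw 84.05 zt [-0.001  0.    -1.   ] j7 -0.48 w 35.1 F [-1.1 -0.4 -1.7] g 60.1
-> shift units [ 0.037  0.352 -0.007] turn z -0.0017
```

Request:
{"api": "arm_command", "payload": {
  "rows": "0.003 0.03 -0.005 0 0 0 0;0.006 0.06 0 0 0 0 0;0.006 0.06 0 0 0 0 0;0.006 0.06 0 0 0 0 0;0.006 0.06 0 0 0 0 0;0.006 0.06 0 0 0 0 0;0.006 0.06 0 0 0 0 0;0.006 0.06 0 0 0 0 0;0.006 0.06 0 0 0 0 0"
}}

```text
time_s: 15.0
tool_pos: [657.8, 28.3, 31.2]
orientation: [-2.334, -2.103, 0.0]
wrist_force: [-2.0, 0.1, -1.4]
grip_width: 35.1
grip_force: 60.3
```

Request:
{"api": "arm_command", "payload": {
  "rows": "0.006 0.06 0 0 0 0 0;0.006 0.06 0 0 0 0 0;0.006 0.06 0 0 0 0 0;0.006 0.06 0 0 0 0 0;0.004 0.04 0 0 0 0 0;0 0 0 0 0 0 0;0 0 0 0 0 0 0"
}}

```text
time_s: 15.88
tool_pos: [713.0, 28.1, 31.2]
orientation: [-2.333, -2.103, 0.001]
wrist_force: [-1.0, -0.6, -1.0]
grip_width: 35.2
grip_force: 60.3
```

```bash
cat > b.py <<'E'
from h import *
import sys
pose()
for c in("top","scene"):
    p=viewer.read_camera(c);save(p,c+sys.argv[1])
    for r in viewer.trace(p,"offcut1"):print(c,round(r["score"],2),r["pixels"].sum(),(np.array(r["bbox"])*[560,420,560,420]).round())
s=cv2.imread(f"pics/scene{sys.argv[1]}.png")[150:310,190:400]; t=cv2.imread(f"pics/top{sys.argv[1]}.png")[130:260,180:380]
cv2.imwrite(f"pics/c{sys.argv[1]}.png",np.hstack([cv2.resize(s,(400,305)),cv2.resize(t,(400,305))]))
E
python3 b.py 1
```

```text
t 15.88 tcp [713.   28.1  31.2] yaw 84.05 zt [-0.  0. -1.] j7 -0.38 w 35.2 F [-1.  -0.6 -1. ] g 60.3
top 0.61 1751 [278. 162. 104.  34.]
scene 0.47 40 [260. 272.   4.   4.]
```

View pics/c1.png

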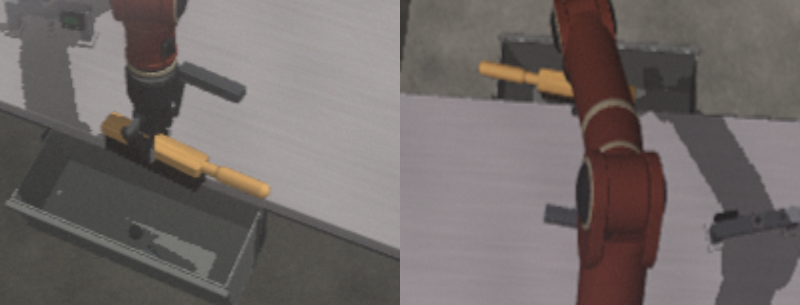

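The sweep is complete and the edge looks clear, although the brush hides part of it. I'll lift, take the brush away and check the bin.

Request:
{"api": "arm_command", "payload": {
  "rows": "0 0 -0.1 0 0 0 0;0 0 -0.2 0 0 0 0;0 0 -0.1 0 0 0 0;0.05 -0.2 0 0 0 0 0;0.1 -0.25 0 0 0 0 0;0.15 -0.25 0 0 0 0 0;0.15 -0.25 0 0 0 0 0;0.15 -0.2 0 0 0 0 0;0.15 -0.1 0 0 0 0 0;0 0 0 0 0 0 0;0 0 0 0 0 0 0"
}}

```text
time_s: 17.45
tool_pos: [481.0, 202.5, 111.8]
orientation: [2.334, 2.101, 0.001]
wrist_force: [-0.5, -0.1, -1.9]
grip_width: 35.0
grip_force: 60.6
```

```bash
python3 b.py 2; python3 -c "
from h import *
to(480,230,31,84.2)
q=viewer.read_camera('scene');s=q['color'][200:310,190:340,::-1];s=cv2.resize(s,(800,586),interpolation=2);s=cv2.convertScaleAbs(s,alpha=2.2,beta=10)
cv2.imwrite('pics/c2.png',s)"
```

```text
t 17.45 tcp [481.  202.5 111.8] yaw 84.0 zt [ 0.001 -0.001 -1.   ] j7 -0.78 w 35.0 F [-0.5 -0.1 -1.9] g 60.6
scene 0.56 49 [261. 271.   1.   7.]
t 17.65 tcp [481.1 201.8 111.3] yaw 83.88 zt [ 0.    -0.001 -1.   ] j7 -0.78 w 35.0 F [-0.5  0.5 -1.4] g 60.6
-> shift units [ 0.14  -0.02   0.402] turn z -0.0035
```

View pics/c2.png

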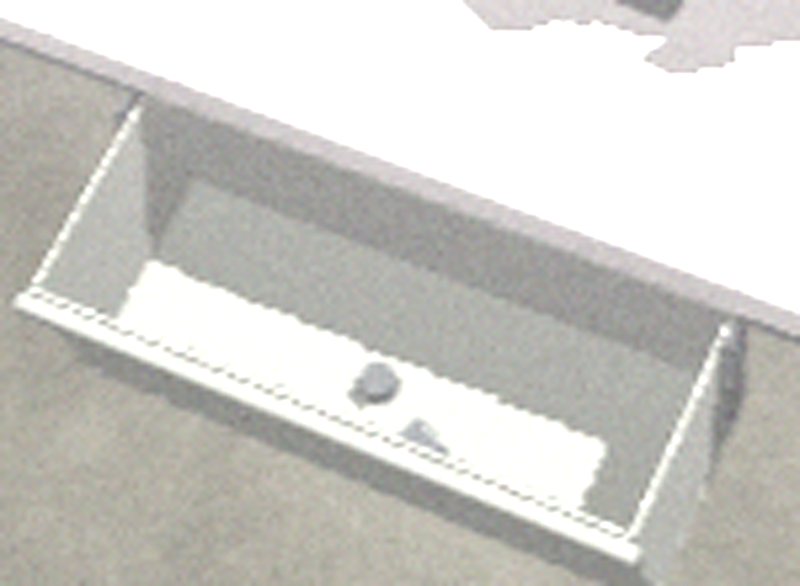

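The brightened crop shows the slug at px (377,382) and another piece at (420,437) in the bin, and nothing left on the worktop. The remaining two are hidden behind the front wall. I'll put the brush down.

Request:
{"api": "arm_command", "payload": {
  "rows": "0.07 -0.01 0.1 0 0 0 0;0.07 -0.01 0.15 0 0 0 0;0 0 0.1 0 0 0 0;0 0 0.04 0 0 0 0;0 0 0.017 0 0 0 0;0 0 0 0 0 0 0;0 0 0 0 0 0 0"
}}

```text
time_s: 18.58
tool_pos: [479.7, 231.6, 30.7]
orientation: [2.334, 2.102, 0.002]
wrist_force: [-0.6, 0.3, -1.2]
grip_width: 35.0
grip_force: 60.6
```

```bash
python3 -c "
from h import *
pose()"
```

```text
t 18.57 tcp [479.7 231.6  30.7] yaw 84.02 zt [ 0.001  0.001 -1.   ] j7 -0.87 w 35.0 F [-0.6  0.3 -1.2] g 60.6
```

Request:
{"api": "arm_command", "payload": {
  "rows": "0 0 0.008 0 0 0 0;0 0 0 0 0 0 0;0 0 0 0 0 0 1;0 0 0 0 0 0 1;0 0 0 0 0 0 1;0 0 0 0 0 0 1;0 0 0 0 0 0 1;0 0 -0.15 0 0 0 1;0 0 -0.25 0 0 0 1;0 0 -0.25 0 0 0 1;0 0 -0.25 0 0 0 1;0 0 0 0 0 0 1"
}}

```text
time_s: 20.08
tool_pos: [481.4, 233.0, 212.6]
orientation: [2.332, 2.101, 0.015]
wrist_force: [-0.2, -0.5, -0.3]
grip_width: 85.6
grip_force: 0.0
```

Request:
{"api": "arm_command", "payload": {
  "rows": "-0.2 0 0 0 0 0 1;-0.28 0.03 0 0 0 0 1;-0.28 0.03 0 0 0 0 1;-0.28 0.03 0 0 0 0 1;-0.28 0.03 0 0 0 0 1;-0.28 0.03 0 0 0 -0.02 1;-0.28 0.03 0 0 0 -0.04 1;-0.28 0.03 0 0 0 -0.05 1;-0.28 0.03 0 0 0 -0.05 1;-0.28 0.03 0 0 0 -0.05 1;0 0 0 0 0 0 1;0 0 0 0 0 0 1"
}}

```text
time_s: 21.58
tool_pos: [506.5, -311.1, 206.8]
orientation: [-1.955, -2.455, -0.001]
wrist_force: [0.3, 0.7, -0.2]
grip_width: 85.4
grip_force: 0.0
```

```bash
cat > g.py <<'E'
from h import *
t,M=pose();p=viewer.read_camera("wrist")
for n,z in dict(gauge=0,gauge_grip=60,brush=0,foot_face=0).items():print(n,pin(p,n,z))
rect(p,"gauge",72,2);rect(p,"bar",20,1)
q=viewer.read_camera("top");print("brush",pin(q,"brush",0));rect(q,"brush",56,1)
E
python3 g.py
```

```text
t 21.57 tcp [ 506.5 -311.1  206.8] yaw 102.94 zt [-0.002  0.003 -1.   ] j7 0.55 w 85.4 F [ 0.3  0.7 -0.2] g 0.0
gauge []
gauge_grip [(0.95, array([ 519.6, -283.3]))]
brush []
foot_face []
gauge 0.68 c 523.4 -282.9 size 46 153 ang 13.8
brush [(0.97, array([492. , 225.8]))]
brush 0.76 c 480.9 281.5 size 285 40 ang 84.0
```

```bash
python3 -c "
from h import *
to(519.7,-283.2,110,103.2)"
```

```text
t 22.07 tcp [ 507.2 -311.9  208.5] yaw 102.97 zt [ 0. -0. -1.] j7 0.55 w 85.2 F [-0.7 -0.4 -0.6] g 0.0
-> shift units [0.126 0.093 0.493] turn z -0.0026
```

Request:
{"api": "arm_command", "payload": {
  "rows": "0.063 0.046 0.1 0 0 0 1;0.063 0.046 0.15 0 0 0 1;0 0 0.15 0 0 0 1;0 0 0.09 0 0 0 1;0 0 0 0 0 0 1;0 0 0 0 0 0 1"
}}

```text
time_s: 22.82
tool_pos: [520.1, -283.8, 111.2]
orientation: [1.956, 2.456, 0.001]
wrist_force: [-0.0, 0.1, 0.4]
grip_width: 85.2
grip_force: 0.0
```

```bash
python3 g.py; python3 -c "
from h import *
to(519.7,-283.2,43,103.2)"
```

```text
t 22.82 tcp [ 520.1 -283.8  111.2] yaw 102.94 zt [ 0.002 -0.001 -1.   ] j7 0.46 w 85.2 F [-0.   0.1  0.4] g 0.0
gauge [(0.74, array([ 518. , -282.7]))]
gauge_grip [(0.65, array([ 520.1, -281.5]))]
brush []
foot_face []
gauge 0.89 c 525.1 -281.7 size 39 155 ang 13.4
brush [(0.76, array([482.5, 230.9]))]
brush 0.74 c 480.8 283.9 size 286 44 ang 82.5
t 23.32 tcp [ 519.5 -283.5  110.5] yaw 102.94 zt [ 0. -0. -1.] j7 0.46 w 85.4 F [-0.6  0.7 -0.1] g 0.0
-> shift units [0.001 0.001 0.337] turn z -0.0029
```

Request:
{"api": "arm_command", "payload": {
  "rows": "0 0 0.08 0 0 0 1;0 0 0.12 0 0 0 1;0 0 0.09 0 0 0 1;0 0 0.047 0 0 0 1;0 0 0 0 0 0 1;0 0 0 0 0 0 0;0 0 0 0 0 0 0;0 0 0 0 0 0 0;0 0 0 0 0 0 0;0 0 0 0 0 0 0;0 0 0 0 0 0 0"
}}

```text
time_s: 24.7
tool_pos: [520.1, -283.6, 43.5]
orientation: [1.956, 2.457, 0.001]
wrist_force: [0.1, -0.0, 4.7]
grip_width: 23.5
grip_force: 60.8
```

```bash
python3 -c "
from h import *
pose();p=viewer.read_camera('wrist');print(pin(p,'gauge_grip',60),pin(p,'gauge',0));rect(p,'gauge',72,1)"
```

```text
t 24.7 tcp [ 520.1 -283.6   43.5] yaw 102.95 zt [ 0.001 -0.    -1.   ] j7 0.42 w 23.5 F [ 0.1 -0.   4.7] g 60.8
[(0.74, array([ 520.3, -284. ]))] [(0.55, array([ 519.9, -285. ]))]
gauge 0.61 c 520.4 -260.9 size 37 110 ang 13.0
```

Request:
{"api": "arm_command", "payload": {
  "rows": "0 0 -0.05 0 0 0 0;0 0 -0.15 0 0 0 0;0 0 -0.25 0 0 0 0;0 0 -0.2 0 0 0 0;0 0 -0.1 0 0 0 0;0 0 0 0 0 0 0"
}}

```text
time_s: 25.65
tool_pos: [519.0, -283.7, 193.4]
orientation: [1.957, 2.457, -0.0]
wrist_force: [0.1, 0.5, -6.4]
grip_width: 23.4
grip_force: 59.9
```

```bash
python3 -c "
from h import *
to(517.3,29.3,170,174.5)"
```

```text
t 25.65 tcp [ 519.  -283.7  193.4] yaw 102.91 zt [ 0. -0. -1.] j7 0.49 w 23.4 F [ 0.1  0.5 -6.4] g 59.9
-> shift units [1.527 0.341 0.116] turn z -0.7954
```

Request:
{"api": "arm_command", "payload": {
  "rows": "0.15 0.03 0 0 0 0 0;0.25 0.055 0 0 0 0 0;0.25 0.055 0 0 0 0 0;0.2 0.05 0 0 0 0 0;0.05 0.01 0 0 0 0 0;0 0 0 0 0 0 0;0 0 0 0 0 0 0"
}}

```text
time_s: 26.52
tool_pos: [517.4, -101.5, 192.0]
orientation: [-1.96, -2.454, 0.004]
wrist_force: [0.1, -0.2, -4.9]
grip_width: 23.0
grip_force: 59.7
```

```bash
python3 -c "
from h import *
pose();p=viewer.read_camera('wrist')
print(pin(p,'bar',0))
r=viewer.trace(p,'bar')[0];m=r['pixels'];print(r['score'],m.sum())
c=max(cv2.findContours(m.astype(np.uint8),0,1)[0],key=cv2.contourArea)
from scipy.optimize import minimize
import itertools
cube=np.array(list(itertools.product((-13,13),(-60,60),(0,20))),float)
def cost(v):
    q=np.array([w2px(p,R.from_euler('z',v[2],degrees=True).apply(k)+[v[0],v[1],0]) for k in cube]).astype(np.float32)
    im=np.zeros((420,560),np.uint8);cv2.fillConvexPoly(im,(cv2.convexHull(q)*16).round().astype(np.int32),1,shift=4);return (im.astype(bool)^m).sum()/m.sum()
b=min((minimize(cost,[517+a,29,y],method='Nelder-Mead',options=dict(initial_simplex=[[517+a,29,y],[522+a,29,y],[517+a,34,y],[517+a,29,y+4]])) for a in(0,3) for y in(-5,-7)),key=lambda o:o.fun)
print(b.x,b.fun);q=viewer.read_camera('top')
p=q;r=viewer.trace(p,'bar');
if r:
    m=r[0]['pixels'];print(minimize(cost,b.x,method='Nelder-Mead',options=dict(initial_simplex=[b.x,b.x+[6,0,0],b.x+[0,6,0],b.x+[0,0,6]])))
"
```

```text
t 26.52 tcp [ 517.4 -101.5  192. ] yaw 102.76 zt [-0.002 -0.001 -1.   ] j7 0.17 w 23.0 F [ 0.1 -0.2 -4.9] g 59.7
[(0.72, array([518.8,  27.2]))]
0.58 2891
[518.73228075  53.04153306  -5.50077407] 0.03943272224143895
       message: Optimization terminated successfully.
       success: True
        status: 0
           fun: 0.07260726072607261
             x: [ 5.130e+02  2.831e+01 -5.342e+00]
           nit: 46
          nfev: 127
 final_simplex: (array([[ 5.130e+02,  2.831e+01, -5.342e+00],
                       [ 5.130e+02,  2.831e+01, -5.342e+00],
                       [ 5.130e+02,  2.831e+01, -5.342e+00],
                       [ 5.130e+02,  2.831e+01, -5.342e+00]]), array([ 7.261e-02,  7.261e-02,  7.261e-02,  7.261e-02]))
```

Request:
{"api": "arm_command", "payload": {
  "rows": "0.2 0.045 0 0 0 0 0;0.25 0.055 0 0 0 0 0;0.185 0.04 0 0 0 0 0;0 0 0 0 0 -0.09 0;0 0 0 0 0 -0.1 0;0 0 0 0 0 -0.1 0;0 0 0 0 0 -0.1 0;0 0 0 0 0 -0.1 0;0 0 0 0 0 -0.1 0;0 0 0 0 0 -0.1 0;0 0 0 0 0 -0.1 0;0 0 0 0 0 0 0"
}}

```text
time_s: 28.28
tool_pos: [517.1, 30.1, 192.8]
orientation: [-0.168, -3.137, -0.0]
wrist_force: [-0.3, -0.3, -5.1]
grip_width: 23.2
grip_force: 59.7
```

```bash
python3 -c "
from h import *
to(517,28.5,80,174.55)
p=viewer.read_camera('scene');print(pin(p,'gauge',145));"
```

```text
t 28.27 tcp [517.1  30.1 192.8] yaw 173.86 zt [-0.  0. -1.] j7 0.94 w 23.2 F [-0.3 -0.3 -5.1] g 59.7
-> shift units [-0.    -0.008  0.564] turn z -0.0077
[(0.72, array([508.7,  25.9])), (0.39, array([962. , 154.2]))]
```

Request:
{"api": "arm_command", "payload": {
  "rows": "0 -0.008 0.06 0 0 -0.007 0;0 0 0.12 0 0 0 0;0 0 0.12 0 0 0 0;0 0 0.12 0 0 0 0;0 0 0.09 0 0 0 0;0 0 0.05 0 0 0 0;0 0 0 0 0 0 0;0 0 0 0 0 0 0"
}}

```text
time_s: 29.38
tool_pos: [517.4, 29.5, 81.5]
orientation: [0.146, 3.137, 0.001]
wrist_force: [0.4, 0.2, -5.3]
grip_width: 23.2
grip_force: 59.6
```

```bash
python3 -c "
from h import *
to(517,28.5,43.5,174.5)
p=viewer.read_camera('wrist');save(p,'w9');print('bar',pin(p,'bar',0),'gg',pin(p,'gauge_grip',96.5));rect(p,'bar',20,2)
p=viewer.read_camera('top');print('bar',pin(p,'bar',0))"
```

```text
t 29.38 tcp [517.4  29.5  81.5] yaw 174.66 zt [ 0.001  0.    -1.   ] j7 0.82 w 23.2 F [ 0.4  0.2 -5.3] g 59.6
-> shift units [ 0.002 -0.005  0.19 ] turn z 0.0018
bar [] gg [(0.65, array([518.4,  28.7]))]
bar 0.9 c 510.3 -11.7 size 40 31 ang 86.1
bar 0.16 c 530.7 37.8 size 65 195 ang 84.8
bar [(0.46, array([529.4,  36.1]))]
```

Request:
{"api": "arm_command", "payload": {
  "rows": "0.003 -0.004 0.02 0 0 0 0;0 0 0.03 0 0 0 0;0 0 0.03 0 0 0 0;0 0 0.03 0 0 0 0;0 0 0.03 0 0 0 0;0 0 0.02 0 0 0 0;0 0 0.01 0 0 0 0;0 0 0 0 0 0 0;0 0 0 0 0 0 0"
}}

```text
time_s: 30.8
tool_pos: [516.0, 28.7, 47.1]
orientation: [-0.146, -3.138, -0.0]
wrist_force: [-0.3, -0.3, -3.4]
grip_width: 23.3
grip_force: 59.9
```

```bash
python3 -c "
from h import *
to(517,28.5,43.5,174.5)"
```

```text
t 30.8 tcp [516.   28.7  47.1] yaw 174.67 zt [-0.  0. -1.] j7 0.77 w 23.3 F [-0.3 -0.3 -3.4] g 59.9
-> shift units [-0.005 -0.     0.018] turn z 0.0019
```

Request:
{"api": "arm_command", "payload": {
  "rows": "-0.003 0 0.008 0 0 0 0;0 0 0.007 0 0 0 0;0 0 0.003 0 0 0 0;0 0 0 0 0 0 0;0 0 0 0 0 0 0"
}}

```text
time_s: 31.42
tool_pos: [516.7, 28.6, 43.6]
orientation: [0.146, 3.138, 0.0]
wrist_force: [-2.5, -0.0, 0.4]
grip_width: 23.3
grip_force: 60.3
```

```bash
python3 -c "
from h import *
for _ in range(3): pose();viewer.read_camera('scene')"
```

```text
t 31.43 tcp [516.7  28.6  43.6] yaw 174.68 zt [ 0.  0. -1.] j7 0.77 w 23.3 F [-2.5 -0.   0.4] g 60.3
t 31.48 tcp [516.7  28.6  43.6] yaw 174.68 zt [ 0.  0. -1.] j7 0.77 w 22.9 F [-2.8 -0.1  0. ] g 60.3
t 31.52 tcp [516.7  28.6  43.6] yaw 174.68 zt [ 0.  0. -1.] j7 0.77 w 22.7 F [-3.2  0.8  0.2] g 60.4
```

Request:
{"api": "arm_command", "payload": {
  "rows": "0 0 0 0 0 0 0;0 0 0 0 0 0 1;0 0 0 0 0 0 1;0 0 0 0 0 0 1;0 0 0 0 0 0 1;0 0 0 0 0 0 1;0 0 -0.06 0 0 0 1;0 0 -0.12 0 0 0 1;0 0 -0.2 0 0 0 1;0 0 -0.25 0 0 0 1;0 0 -0.1 0 0 0 1;0 0 0 0 0 0 1"
}}

```text
time_s: 33.08
tool_pos: [517.7, 28.8, 191.5]
orientation: [0.146, 3.134, 0.001]
wrist_force: [-0.2, 0.5, -0.4]
grip_width: 85.7
grip_force: 0.0
```

```bash
python3 -c "
from h import *
pose();p=viewer.read_camera('wrist');save(p,'w10');print('bar',pin(p,'bar',0),'gg',pin(p,'gauge_grip',60),pin(p,'gauge',0));rect(p,'bar',20,2);rect(p,'gauge',72,1)
p=viewer.read_camera('top');save(p,'top10');print(pin(p,'bar',0),pin(p,'gauge',0),pin(p,'brush',0),pin(p,'mug',0),pin(p,'tape_gun',0),pin(p,'offcut1',0))
p=viewer.read_camera('scene');print(pin(p,'gauge',0),pin(p,'offcut1',0));print([(round(r['score'],2),(np.array(r['bbox'])*[560,420,560,420]).round()) for r in viewer.trace(p,'offcut1')])"
```

```text
t 33.08 tcp [517.7  28.8 191.5] yaw 174.66 zt [ 0.005  0.    -1.   ] j7 0.95 w 85.7 F [-0.2  0.5 -0.4] g 0.0
bar [(0.62, array([517.1,  27.4]))] gg [(0.62, array([516.6,  27.3]))] [(0.94, array([515. ,  29.3])), (0.28, array([482.3, 229.4]))]
bar 0.75 c 511.9 -8.8 size 45 30 ang 84.6
gauge 0.88 c 514.8 32.5 size 41 156 ang 85.0
[(0.73, array([495.7, 231.2])), (0.64, array([697.4,  -8.7])), (0.57, array([533.4,  44.6]))] [(0.53, array([512.9,  30.7]))] [(0.83, array([473.6, 233.7]))] [(0.57, array([ 573.7, -520.4]))] [(0.86, array([592.9, 491.5]))] [(0.59, array([745.1,  69.3])), (0.47, array([718. , -32.9])), (0.42, array([718.9,  25.5]))]
[(0.8, array([519.3,  21.5]))] [(0.51, array([843.2,  56.5])), (0.5, array([429.9, 218.4])), (0.4, array([867.5,  97.9]))]
[(0.56, array([441., 249.,  31.,  72.])), (0.38, array([261., 270.,   3.,   5.]))]
```

```bash
python3 -c "
from h import *
p=viewer.read_camera('top')
for r in viewer.pinpoint(p,'offcut1'):
  c=np.array(r['centre'])*[560,420];print(round(r['score'],2),c.round(),px2w(p,c,-140).round())
for r in viewer.trace(p,'offcut1'): print(round(r['score'],2),(np.array(r['bbox'])*[560,420,560,420]).round(1))
a,b=w2px(p,[690,-60,0]),w2px(p,[615,110,0]);g=p['color'].mean(2)
print(a,b,g[int(a[1])+2:int(b[1]),int(b[0]):int(a[0])].round().astype(int)[::2,::3])
c=w2px(p,[770,90,-140]);d=w2px(p,[770,-90,-140]);print(c,d);gg=g[int(c[1])-8:int(c[1])+10,int(c[0])-6:int(d[0])+6].astype(int)
print('\n'.join(' '.join('%3d'%v for v in r) for r in gg))"
```

```text
0.54 [290. 171.] [ 757.  -35. -140.]
0.52 [274. 169.] [ 759.   29. -140.]
0.42 [261. 164.] [ 777.   80. -140.]
[296.10756733 178.16160591] [248.44280258 195.16851445] [[140 122  73  54  58  56  61  62  45  59  60  42 143 143 143 140]
 [ 68  54  57  59  61  61  61  64  58  61  57  45 148 143 141 140]
 [ 59  61  53  61  63  64  64  59  59  55  61  63 105 142 140 141]
 [ 92  60  58  64  64  64  58  57  55  54  63  65  65 143 144 142]
 [ 73  59  63  53  65  59  57  59  54  48  57  66  59 140 139 138]
 [ 42  65  60  57  62  63  62  58  55  53  47  66  65 145 140 139]
 [ 42  85  60  64  63  62  60  60  57  55  48  45  64 135 142 141]
 [ 50  66  61  60  54  61  59  61  56  57  51  48  41  91 141 139]]
[258.23740194 165.85091096] [303.52290691 168.57569559]
 66  67  69  68  68  66  68  67  66  66  68  69  65  65  67  67  67  65  67  67  66  66  67  68  67  66  67  67  67  67  66  67  67  66  67  64  68  65  66  67  66  66  65  66  69  67  67  67  67  67  69  67  67  65  70  63  67
 69  67  65  64  67  67  67  66  69  69  67  67  69  68  66  66  65  67  67  67  65  67  68  68  68  67  67  67 
[... 3063 characters left out ...]
  94  96  96  96
 96  94  97  95  93  94  95  96  94  92  95  95  96  95  99  84  47  49  51  53  53  58  54  59  84  97  96  96  96  96  97  93  97  96  98  96  98  96  94  95  96  96  95  94  94  96  94  96  95  95  96  95  96  96  94  95  96
 97  95  91  88  89  92  90  84  87  92  95  96  95  98  96  76  45  54  55  58  55  57  59  70  89  94  95  94  89  87  91  94  96  94  96  94  95  95  95  96  98  96  94  95  95  98  95  96  93  95  95  96  95  95  95  96  95
119 115 113 107 108 116 110  99 105 111 114 118 111  87  77  57  45  50  58  57  58  60  58  56  57  76  88  82  69  69  72  79  89  94  94  94  96  95  95  96  94  96  93  96  94  95  96  94  94  95  95  95  95  94  95  96  96
```

Request:
{"api": "arm_command", "payload": {
  "rows": "0 -0.15 -0.1 0 0 0 1;0 -0.25 -0.1 0 0 0 1;0 -0.28 0 0 0 0 1;0 -0.28 0 0 0 0 1;0 -0.28 0 0 0 0 1;0 -0.2 0 0 0 0 1;0 0 0 0 0 0 1;0 0 0 0 0 0 1"
}}

```text
time_s: 35.08
tool_pos: [490.1, -257.1, 229.3]
orientation: [0.144, 3.138, 0.002]
wrist_force: [-0.5, 0.8, 0.1]
grip_width: 85.7
grip_force: 0.0
```

```bash
python3 -c "
from h import *
pose();p=viewer.read_camera('top');print([(n,pin(p,n,0)) for n in('bar','gauge','brush','mug','tape_gun')])
for r in viewer.pinpoint(p,'offcut1'):
  c=np.array(r['centre'])*[560,420];print(round(r['score'],2),c.round(),px2w(p,c,-140).round())
g=p['color'].mean(2)
a,b=w2px(p,[690,-60,0]),w2px(p,[540,115,0]);print(a,b);
gg=g[int(a[1])+2:int(b[1]),int(b[0]):int(a[0])].astype(int)
print('\n'.join(' '.join('%3d'%v for v in r) for r in gg[::2,::2]))
print('bin')
gg=g[164:182,266:290].astype(int)
print('\n'.join(' '.join('%3d'%v for v in r) for r in gg))"
```

```text
t 35.08 tcp [ 490.1 -257.1  229.3] yaw 174.73 zt [ 0.     0.001 -1.   ] j7 1.53 w 85.7 F [-0.5  0.8  0.1] g 0.0
[('bar', [(0.68, array([521.6,  24.8]))]), ('gauge', [(0.69, array([515. ,  31.5]))]), ('brush', [(0.95, array([478.7, 220.6]))]), ('mug', [(0.95, array([ 565.8, -531.4]))]), ('tape_gun', [(0.67, array([586.7, 489.5]))])]
0.55 [288. 171.] [ 756.  -28. -140.]
0.47 [274. 169.] [ 762.   25. -140.]
0.4 [260. 164.] [ 777.   85. -140.]
[296.10756733 178.16160591] [245.53079664 215.2106168 ]
136 135 138 137 138 137 138 139 140 139 137 140 140 142 140 142 141 140 141 142 142 142 142 140 142 139
138 136 137 138 138 138 138 138 137 138 139 140 138 142 141 140 141 141 142 142 142 142 141 141 139 139
137 137 135 137 135 135 138 138 137 139 138 141 139 140 141 140 139 142 141 141 141 142 142 141 140 142
138 139 139 140 140 139 138 139 139 137 137 139 142 139 143 142 143 142 139 142 142 140 142 143 142 143
140 140 140 140 140 137 140 139 137 140 138 140 139 139 140 141 141 141 142 142 140 140 141 140 138 139
136 137 136 137 136 138 137 135 137 140 138 139 139 141 140 140 140 141 142 141 
[... 2303 characters left out ...]
  83  90  96  97  96  95  97
119 121 125 121 117 111 108 110 115 109 102 104 106  98 102  91  77  76  84  94  94  93  90  91
142 141 144 146 146 147 145 144 144 144 141 138 136 142 149 135 117 117 118 116 117 114 107 107
138 139 139 138 139 138 141 139 141 142 140 139 141 141 141 142 141 143 142 144 146 147 145 143
139 139 139 140 141 140 140 142 139 140 140 139 140 140 140 141 139 141 141 141 138 138 140 137
139 140 138 140 142 142 141 142 141 140 142 142 142 142 142 142 142 142 140 141 143 141 141 142
139 140 139 140 139 142 138 140 143 142 141 141 142 140 142 141 142 142 141 142 140 142 141 142
140 141 140 142 139 141 138 140 141 141 139 140 140 139 140 142 139 141 140 141 142 139 140 142
```

```bash
python3 -c "
from h import *
print(bot.job_done())"
```

```text
the job is handed in; nothing more can be done
None
```

I swept all four offcuts into the bin, set the brush back on the worktop and left the gauge standing over the bar. The job was handed in at about 35 s; the hand-in gave no verdict, I couldn't read the gauge, and the camera showed three offcuts in the bin clearly and the fourth only in part.

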